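# Gauge the pen cup and set the paper trimmer to its depth

## Task

I want to line the pen cup with paper. Stand the depth gauge across the cup's mouth and press its rod down gently until it touches the bottom, leaving it standing there; then slide the blue stop of the paper trimmer so that it is as far from the cut line as the cup is deep inside. Leave the mug, the figurine box and the lotion bottle alone.

Things in the scene. Friction and masses are not known exactly. Their poses are not given: they have to be found in the camera images.
- cup: Loose grey cast pen cup, about 0.8 kg, 72 mm across, 105 mm tall, with a round bore 36 mm across down its axis, open at the top. Its weighted base has an unknown thickness: the bore is 54 to 84 mm deep, different each time; the cork disc on its floor gives about 1 mm per 5 N. Origin: centre of the underside; z up along the bore, the flat rim at z = 105 mm.
- gauge: Loose metal depth gauge (0.3 kg), upright on the desk at the start. Flat beam 110 mm (x) by 36 mm (y) by 16 mm high; on its middle a barrel 29 mm across from z = 16 to 36 mm with a small lock screw (for looks) on its -y side. Its rod slides straight up and down through both. Origin: centre of the beam's underside, on the rod's axis; z up.
- rod: The gauge's rod, 8 mm across, bands every 10 mm, blue knob on top. Origin: its lower tip, on its axis; z up. Starts fully up, tip level with the beam's underside, and cannot come out upwards. Slides down at most 92 mm with about 2 N, stays where left (sinks under 1 mm in 2 s). Tip below the beam's underside = depth; rod bare between barrel and knob = 92 mm minus depth. Over 50 N on the cup is ramming.
- knob_top (a point): Centre of the flat top of the rod's blue knob, 150 mm above the rod's tip. The knob is 24 mm across with straight sides from 19 mm below this point up to it, and 22 mm tall in all; the whole gauge can be lifted by it while the rod is fully up.
- trimmer: Paper trimmer, fixed on the desk: grey board 300 mm (x) by 230 mm (y -30 to +200 mm), top face 14 mm up. Along x an aluminium rail; its edge, with a red strip, is the cut line. Cutter head at its +x end, 55 mm high. Origin: middle of the cut line, at desk level; x along the cut line, y away from it across the board. Black scale lines every 10 mm of y (50, 100, 150 longer), on the -x side.
- stop: The trimmer's paper stop: white bar 190 mm (x) by 22 mm (y), top at z = 24 mm, sliding only along the trimmer's y with about 2.5 N; stays where left. Origin: middle of its measuring face (the side facing the cut line), at desk level, axes as the trimmer's; its y in the trimmer's frame is the set length, 30 to 155 mm. Starts at 105 to 150 mm.
- tab (a point): Centre of the top of the stop's blue finger tab, 53 mm above the desk. The tab is 40 mm (x) by 14 mm (y) and rises 29 mm above the white bar; its middle lies 11 mm behind the measuring face.
- mug: Blue mug, 84 mm across, 92 mm tall, standing; bystander. Origin: centre of the underside.
- figurine: Clear display box with a small figure, 74 mm square, 100 mm tall; bystander. Origin: centre of the underside.
- lotion: White lotion bottle, 48 mm across, 125 mm tall, standing; bystander. Origin: centre of the underside.
Things that resemble listed ones, but are neither listed nor needed, are in the scene too. Leave any red look-alike of the cup alone.

How it is judged:
By the outcome, as a careful person would: the job done as asked, in the order asked, and still so for the second after the job is handed in, with the robot touching nothing.
It also fails if it takes over 64 s, if anything falls off the work surface, if the arm or the gripper's body presses on something with over 40 N, if the wrist force passes 120 N, or if a joint passes its speed limit or range.

## Robot

A 6-joint arm with a two-finger parallel gripper is mounted at the origin on the work surface. World frame = base frame: x ahead of the robot, y to its left, z up, the work surface at z = 0. Lengths are in mm, angles in degrees, forces in N, time in s.
With the tool pointing down it reaches from about 275 to 850 mm from the base axis. Payload 19 kg.
Tool frame: the origin (TCP) lies between the finger pads; the fingertips stand 17 mm ahead of it and the grasp point (between the pads) lies 2 mm behind it; x points along the fingers, y is the direction in which the jaws open and shut, and the axes are right-handed (so a half turn about x gives the same grasp; the last joint's range is limited). The gripper opens to 85 mm and grips with 20 to 120 N. Pads are 22 mm wide; open, the fingers measure 114 mm over their backs; the gripper's body (76 mm by 85 mm) begins 54 mm behind the grasp point. The pads swing forward as they close: fully open they stand 13 mm farther back than shut.
Start: joints at [-83.766, 8.623, 82.357, -0, 89.026, -7.678], TCP at [138.218, -558.111, 248.267] pointing down, gripper open.
Joint ranges: [-160.23, 160.23], [-39.13, 120.54], [6.94, 153.29], [-79.49, 259.48], [9.18, 160.14], [-161.06, 161.06]. Speed limits (degrees/s): [108.29, 108.29, 127.2, 172.46, 172.46, 172.46].

## Interface

Orientations are given as [roll, pitch, yaw] about the fixed x, y, z axes, in that order (R = Rz(yaw) Ry(pitch) Rx(roll)).
In Python, from rig import state, read_camera, hand_in, spot_in, outline_of, spot_point gives the robot as it stands.
- The arm moves only by the shell command python3 -m creep 'ROWS' [OPENING] [FORCE]. ROWS is JSON, a list of rows, each a list of 2 entries, a list of its own where there are three numbers: the shift along the tool's x, y, z in cm, then the turn about the tool's x in degrees. In form: [[[x, y, z], twist], ...]. A call has 1 to 20 rows; each row shifts and turns the commanded pose from where the row before left it, along the tool's axes as they then stand; what a row does not reach is not made up. A row lasts 1/12 s, in which the tool goes at most 41.7 mm and 7.16 degrees, less where a joint would pass 70% of its speed; a pose out of reach is approached as far as the arm can. A call is refused whole if a number of a shift passes 4.17 or a number of a turn 7.16, either way. A call with a gripper value outside its range is refused whole. OPENING is the finger opening in cm, from 0 to 8.54, set as the call begins (- or left out, the last holds). The fingers move at their own pace and stop on an object; FORCE is the grip in N (left out, the last holds). Time passes only in rows, so rows that do not move let the fingers close. It gives the time, the measured TCP pose, the force and the opening at its end, in the units of the state.
- state(): the state, without advancing time (a new reading comes with each control period).
- read_camera(name): name is "side" or "top" or "wrist"; returns a dict with "image" (400x640x3 uint8, red, green, blue), "fx", "fy", "cx", "cy" (pixels), "xyz" and "rotation" of the camera in the world. Camera axes: x right, y down, z forward; pixel columns grow to the right and rows downward; lengths in mm; the calibration is good to about 2 mm. A picture is of the moment at which its call begins. There is no depth.
- hand_in(): hands the job in, once; it reports no verdict.
Trained networks look in a picture, given as the dict that the camera call returned (one of the last four; its "shot" number tells which), for a name from the list of things; names that differ only in an ending like _2 or _b are one class to them, and where a whole thing is asked for, a point or a joint stands for the part that bears it (a point fixed in the world has none). Each returns a list of dicts, best first, with "conf" (0 to 1); they miss things now and then, are a little off and sometimes report something else, mostly with a low value. They report only what shows in the picture. A call takes as long as a camera call. They do not tell look-alikes from the thing itself.
- spot_in(picture, name): "position" ([x, y, z] in mm, in world coordinates, good to about 4 mm: the middle of the surface that is visible of it).
- outline_of(picture, name): "region" (400x640 bool, what is visible of it).
- spot_point(picture, name): "position" ([x, y, z] in mm, in world coordinates, good to about 4 mm: a listed point, or the origin of a listed thing).
The state is a dict: "clock": time; "joint_positions": joint angles; "joint_velocities": joint speeds; "tau": joint torques, N m; "eef_pos": TCP position; "tcp_rot": TCP orientation; "wrist_force": force on the tool from outside, world axes, zero at the start; "moment": the same for the moment, N m; "grip_width": opening from 0.0 (shut) to 1.0 (fully open).
Only numpy, scipy, OpenCV 4.12 (cv2) and the standard library are available. Lean on these libraries where they do the work, as an engineer would, in place of code of your own. Each camera call takes 0.05 s, during which the arm holds its last target.

## Working session

There is one attempt and no reset: what is moved stays moved. The work goes in short steps, Python scripts to look and compute and a shell command to move; the robot and the scene stay as the last step left them, time stands still between calls to the robot, and variables do not carry over. Pictures are saved under pics/ and viewed, and the job is handed in when it is done.

```bash
ls; mkdir -p pics
python3 - <<'E'
from rig import *
import cv2
print(state())
for n in ["side","top","wrist"]:
    p=read_camera(n); cv2.imwrite(f"pics/{n}0.png",p["image"][:,:,::-1])
    print(n,p["fx"],p["cx"],p["cy"],p["xyz"],p["rotation"])
    for t in ["cup","gauge","knob_top","trimmer","stop","tab","mug","figurine","lotion"]:
        print(t,[(round(d["conf"],2),[round(float(v)) for v in d["position"]]) for d in spot_point(p,t)])
E
```

```text
pics
{'clock': 0.0, 'joint_positions': array([-8.37667279e+01,  8.65116739e+00,  8.23920930e+01, -8.92907632e-04,
        8.90266543e+01, -7.67903340e+00]), 'joint_velocities': array([-0.0456894 ,  0.02043301,  0.1099538 ,  0.06094366,  0.01995379,
       -0.06032114]), 'tau': array([ 2.46686221e-03, -7.13053322e+01, -5.70868242e+01, -1.65678023e-05,
        8.78228748e-03,  2.44542997e-05]), 'eef_pos': array([ 138.18902899, -557.91763393,  247.68122708]), 'tcp_rot': array([-96.9474483 ,  89.93007955,  96.96487292]), 'wrist_force': array([-0.64027925,  0.17018967, -1.27431342]), 'moment': array([-0.00471052,  0.00103655,  0.00862466]), 'grip_width': 0.9972500454659131}
side 443.9009965177302 324.87155557183416 201.55005616338042 [293.39138593 871.77943332 773.89679989] [-1.24413392e+02  1.07930489e-01 -1.60096481e+02]
cup [(0.87, [409, -166, 2]), (0.63, [542, -113, -1])]
gauge [(0.84, [499, -303, -2])]
knob_top [(0.69, [496, -309, 151])]
trimmer [(0.64, [529, 178, 5]), (0.32, [543, 324, 49])]
stop [(0.82, [540, 316, 0])]
tab [(0.59, [544, 323, 50])]
mug [(0.72, [713, -304, 3]), (0.28, [542, 312, 0])]
figurine [(0.9, [770, -103, 2])]
lotion [(0.84, [770, 25, -1]), (0.44, [497, -307, 150])]
top 411.7811206620128 316.6000494706592 195.24915036960596 [471.38441489 -36.40592134 971.60272082] [-1.70423993e+02 -3.53489962e-03 -9.16644661e+01]
cup [(0.96, [535, -114, 2]), (0.74, [408, -163, 1])]
gauge [(0.88, [500, -312, 1]), (0.44, [714, -304, -1]), (0.22, [497, -306, 149])]
knob_top [(0.58, [496, -305, 149])]
trimmer [(0.78, [523, 185, 2])]
stop [(0.68, [545, 317, 3])]
tab [(0.76, [542, 324, 51])]
mug [(0.73, [714, -307, -1])]
figurine [(0.61, [773, -101, 2])]
lotion [(0.67, [770, 21, -2])]
wrist 287.7493150211096 318.971686656343 200.1874152721842 [ 209.29644398 -539.43204793  374.35618907] [ 1.63248349e+02 -3.05596576e-02 -7.60413600e+01]
cup []
gauge []
knob_top []
trimmer []
stop []
tab []
mug []
figurine []
lotion []
```

View pics/side0.png

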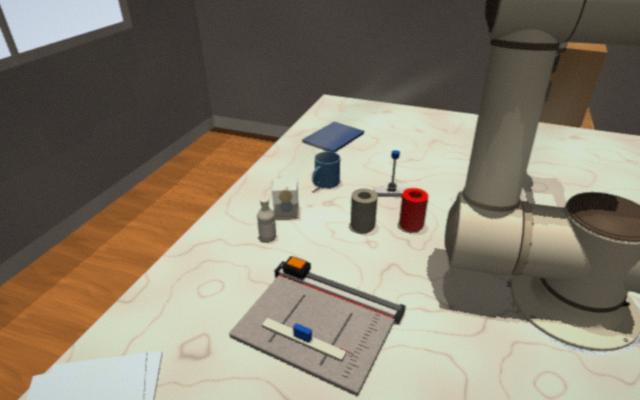

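View pics/top0.png

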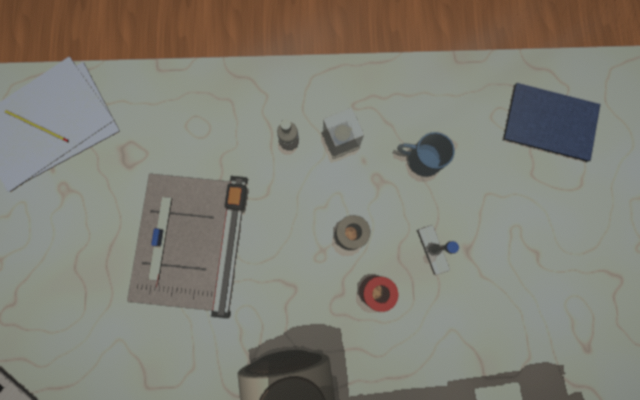

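View pics/wrist0.png

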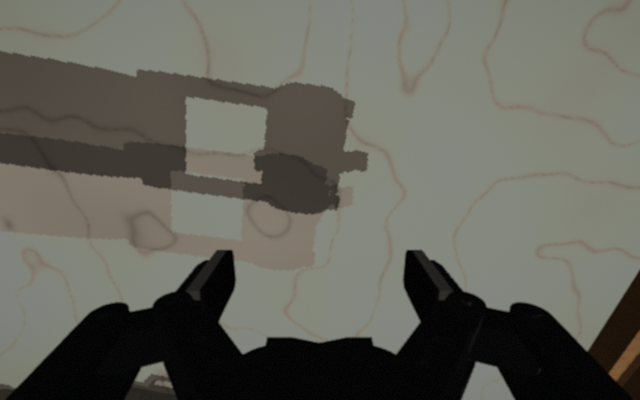

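The cup candidates are the grey one at side (363,210) / top (352,232) and the red one at side (413,210) / top (380,293). The description says grey, so I choose (538,-113). The gauge is the only one, at top (440,250). I'll check both in a close crop.

```bash
cat > h.py <<'E'
import numpy as np, cv2
from scipy.spatial.transform import Rotation as Ro
from rig import *
def cam(p):
    return Ro.from_euler('xyz',p["rotation"],degrees=True).as_matrix(), np.array(p["xyz"])
def proj(p,X):
    R,t=cam(p); c=(np.atleast_2d(X)-t)@R
    return np.c_[p["fx"]*c[:,0]/c[:,2]+p["cx"], p["fy"]*c[:,1]/c[:,2]+p["cy"]]
def back(p,uv,z):
    R,t=cam(p); uv=np.atleast_2d(uv).astype(float)
    d=np.c_[(uv[:,0]-p["cx"])/p["fx"],(uv[:,1]-p["cy"])/p["fy"],np.ones(len(uv))]@R.T
    return t+d*((z-t[2])/d[:,2])[:,None]
def tool():
    s=state(); R=Ro.from_euler('xyz',s["tcp_rot"],degrees=True).as_matrix()
    return np.array(s["eef_pos"]),R
def delta(target):
    p,R=tool(); return R.T@(np.array(target)-p)/10
def save(p,name,box=None,k=1):
    im=p["image"][:,:,::-1]
    if box: im=im[box[1]:box[3],box[0]:box[2]]
    cv2.imwrite(f"pics/{name}.png",cv2.resize(np.ascontiguousarray(im),None,fx=k,fy=k,interpolation=cv2.INTER_CUBIC))
E
python3 - <<'E'
from h import *
p=read_camera("top"); save(p,"t1",(320,180,480,300),5)
p=read_camera("top"); save(p,"t2",(115,160,275,320),3.75)
E
python3 -m creep '[[[0,-1.54,-3.28],0],[[0,-1.54,-3.28],0],[[0,-1.54,-3.28],0],[[0,-1.54,-3.28],0],[[0,-1.54,-3.28],0],[[0,-1.54,-3.28],0],[[0,-1.54,-3.28],0],[[0,-1.54,-3.28],0],[[0,-1.54,-3.28],0],[[0,-1.54,-3.28],0],[[0,0,0],0],[[0,0,0],0]]' 8.5 40
```

```text
clock: 2.6
eef_pos: [420.7, -328.5, 248.2]
tcp_rot: [-75.4, 90.0, 118.7]
wrist_force: [0.2, -0.6, -0.9]
grip_width: 0.994
```

Run:
```python
from h import *
p=read_camera("wrist"); save(p,"w1")
print(p["xyz"],p["rotation"],tool()[0],state()["wrist_force"])
for t in ["cup","gauge","knob_top"]:
    print(t,[(round(d["conf"],2),[round(float(v)) for v in d["position"]]) for d in spot_point(p,t)])
```

```text
[ 491.74093393 -309.63466031  374.32776281] [ 1.63247368e+02 -2.60396101e-02 -7.58618953e+01] [ 419.87197177 -329.38674367  248.23967978] [ 0.40608364 -1.82261991 -0.02990874]
cup [(0.59, [538, -114, 0]), (0.59, [409, -168, -2])]
gauge [(0.81, [503, -310, 1])]
knob_top [(0.39, [536, -116, 3])]
```

View pics/t1.png

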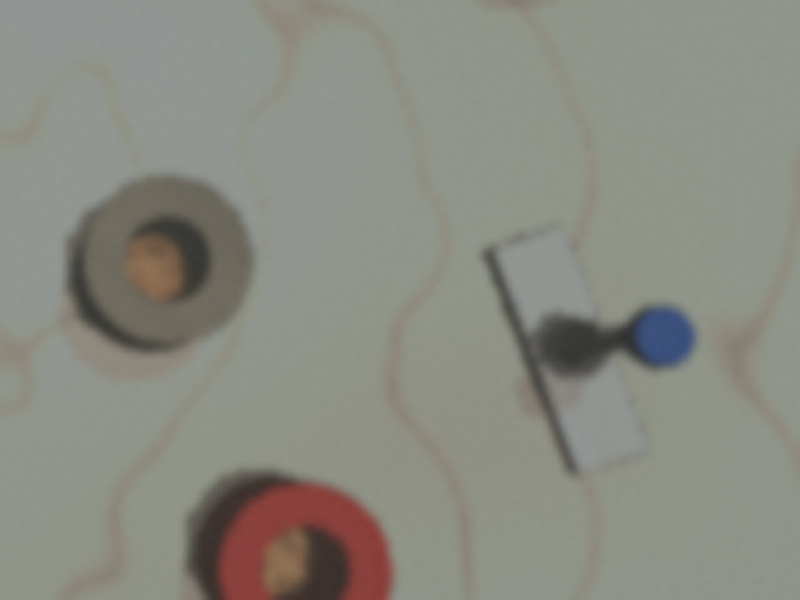

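View pics/w1.png

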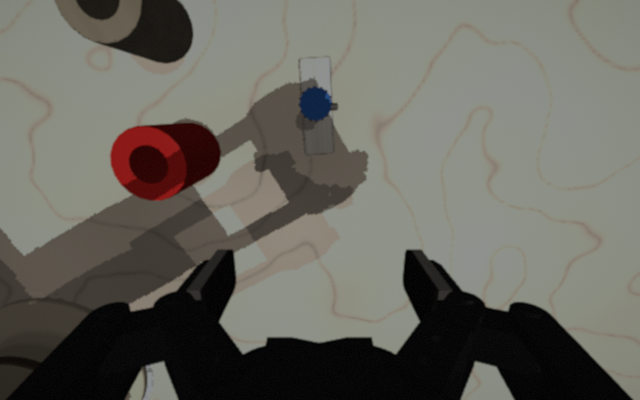

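View pics/t2.png

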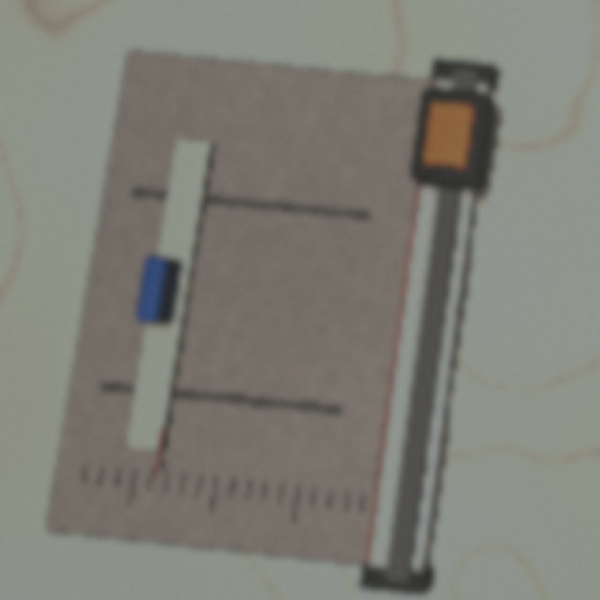

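t1 shows the grey cup's rim at top px (353.5,232.5) and the blue knob at (452.6,247.3). w1 shows the knob at wrist px (315,103) with the beam nearly along the image column. t2 shows the trimmer with its red cut line, and the stop at about 120–130 on the scale.

Run:
```python
from h import *
pt=read_camera("top");pw=read_camera("wrist");ps=read_camera("side")
def blob(p,lo,hi,box,k=0):
    im=cv2.cvtColor(p["image"],cv2.COLOR_RGB2HSV); m=cv2.inRange(im,lo,hi)
    z=np.zeros_like(m); z[box[1]:box[3],box[0]:box[2]]=m[box[1]:box[3],box[0]:box[2]]
    v,u=np.nonzero(z); return u.mean(),v.mean(),u.min(),u.max(),v.min(),v.max(),len(u)
b=blob(pt,(100,100,60),(130,255,255),(435,235,470,262)); print(b, back(pt,b[:2],148))
b=blob(pw,(100,120,40),(130,255,255),(290,80,345,130)); print(b, back(pw,b[:2],148))
b=blob(ps,(100,120,40),(130,255,255),(380,140,410,165)); print(b)
X=back(pt,blob(pt,(100,100,60),(130,255,255),(435,235,470,262))[:2],148)[0]; print(proj(ps,[X[0],X[1],140]))
print("cup rim",back(pt,[353.5,232.5],105))
# beam corners in wrist
print("beam corners wrist z16", back(pw,[[299,58],[330,56],[334,152],[305,154]],16).round(1))
# tri by spot_point
print([d["position"].round(0) if hasattr(d["position"],'round') else d["position"] for d in spot_point(pt,"knob_top")+spot_point(ps,"knob_top")])
save(ps,"s1",(330,130,450,250),5)
```

```text
(np.float64(454.09090909090907), np.float64(246.9090909090909), np.int64(451), np.int64(456), np.int64(245), np.int64(250), 11) [[ 498.32014432 -310.46136379  148.        ]]
(np.float64(312.43654822335026), np.float64(100.33629441624366), np.int64(297), np.int64(328), np.int64(84), np.int64(117), 788) [[ 497.98850592 -305.08358315  148.        ]]
(np.float64(395.02941176470586), np.float64(154.14705882352942), np.int64(393), np.int64(398), np.int64(151), np.int64(158), 34)
[[395.14974447 153.23557418]]
cup rim [[ 535.88898508 -115.93730261  105.        ]]
beam corners wrist z16 [[ 543.1 -275.7   16. ]
 [ 553.5 -309.3   16. ]
 [ 450.2 -341.1   16. ]
 [ 439.2 -306.8   16. ]]
[[498.9, -308.2, 150.9]]
```

View pics/s1.png

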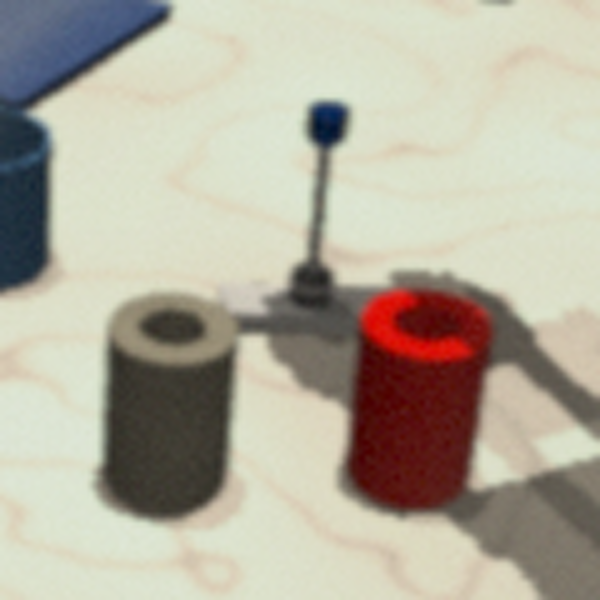

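Run:
```python
from h import *
print(delta([497.5,-307,248]),delta([497.5,-307,141]),delta([497.5,-307,141]))
```

```text
[ 0.03306686 -0.37957509 -8.16060072] [10.73306684 -0.37926853 -8.1598983 ] [10.73306684 -0.37926853 -8.1598983 ]
```

```bash
python3 -m creep '[[[0,-0.19,-2.7],0],[[0,-0.19,-2.7],0],[[0,0,-2.76],0],[[0,0,0],0],[[2,0,0],0],[[2,0,0],0],[[2,0,0],0],[[2,0,0],0],[[0,0,0],0],[[0,0,0],0]]' 6 30
python3 - <<'E'
from h import *
print(tool()[0],delta([497.5,-307,141]),state()["wrist_force"])
p=read_camera("wrist"); save(p,"w2"); p=read_camera("top"); save(p,"t3",(400,190,520,310),5)
E
```

```text
clock: 3.88
eef_pos: [497.3, -306.6, 168.1]
tcp_rot: [-52.4, 89.9, 141.5]
wrist_force: [-0.2, -0.2, 0.8]
grip_width: 0.702
[ 497.3491012  -306.56171726  168.12350624] [ 2.71228786  0.04944602 -0.00664837] [-0.15194048 -0.22242527  0.82189535]
```

View pics/w2.png

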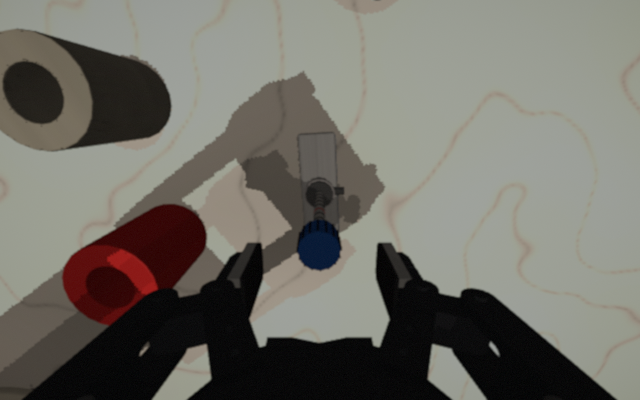

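The knob at (320,245) sits midway between the pads. I'll check it along the tool's z before descending.

Run:
```python
from h import *
p=read_camera("wrist"); print(back(p,[320,250],150), proj(p,[497.5,-307,150]))
```

```text
[[ 498.5387171  -306.52272704  150.        ]] [[320.37839864 251.82214094]]
```

```bash
python3 -m creep '[[[1.35,0,0],0],[[1.35,0,0],0],[[0,0,0],0],[[0,0,0],0]]' 6 30
python3 -m creep '[[[0,0,0],0],[[0,0,0],0],[[0,0,0],0],[[0,0,0],0],[[0,0,0],0],[[0,0,0],0],[[0,0,0],0],[[0,0,0],0]]' 1.8 40
python3 - <<'E'
from h import *
print(tool()[0],state()["grip_width"]*85.4,state()["wrist_force"])
p=read_camera("wrist"); save(p,"w3")
p=read_camera("side"); save(p,"s3",(330,130,450,250),5)
E
```

```text
clock: 4.37
eef_pos: [497.9, -306.6, 142.0]
tcp_rot: [144.0, 90.0, -22.1]
wrist_force: [-0.4, 0.3, 1.1]
grip_width: 0.7
clock: 5.03
eef_pos: [498.2, -306.7, 142.3]
tcp_rot: [130.3, 89.9, -35.8]
wrist_force: [-0.2, 0.4, 6.4]
grip_width: 0.263
[ 498.16371837 -306.67503503  142.2523636 ] 22.41998294073136 [-0.23894826  0.42307386  6.37981745]
```

View pics/w3.png

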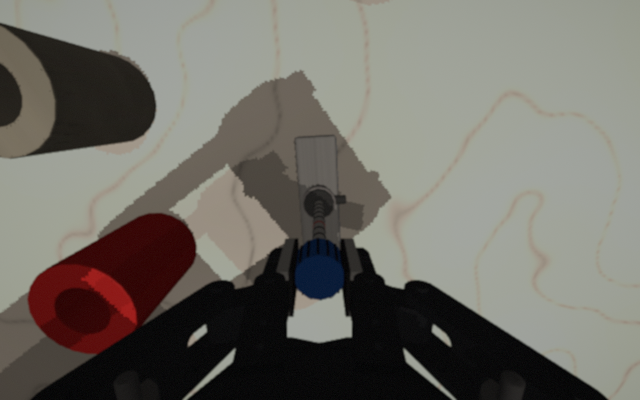

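View pics/s3.png

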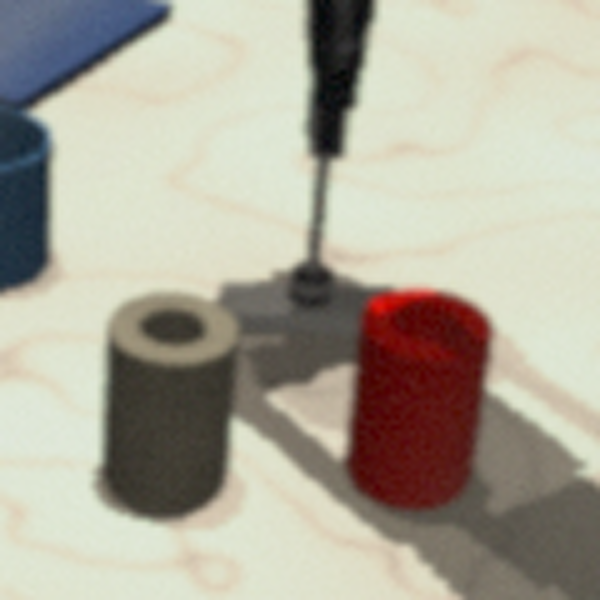

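```bash
python3 -m creep '[[[-1,0,0],0],[[-2.5,0,0],0],[[-3,0,0],0],[[-3,0,0],0],[[-2.5,0,0],0],[[-1,0,0],0],[[0,0,0],0],[[0,0,0],0]]' 1.8 50
python3 - <<'E'
from h import *
print(tool()[0],state()["grip_width"]*85.4,state()["wrist_force"])
ps=read_camera("side"); print("side rim",back(ps,[364.4,195.6],105))
for n in ["side","top","wrist"]:
    p=read_camera(n)
    r=outline_of(p,"cup")
    for d in r:
        v,u=np.nonzero(d["region"]); print(n,d["conf"],u.mean(),v.mean())
    print([d["position"] for d in spot_point(p,"cup")],[d["position"] for d in spot_point(p,"gauge")])
    save(p,n+"4")
    if n=="top":save(p,"t4",(320,180,480,300),5)
E
```

```text
clock: 5.8
eef_pos: [497.7, -306.4, 270.4]
tcp_rot: [-59.4, 90.0, 134.6]
wrist_force: [0.3, 0.6, -3.8]
grip_width: 0.259
[ 497.73609804 -306.36470392  270.41472016] 22.16038791290771 [ 0.34076282  0.59532526 -3.82051545]
side rim [[ 535.58147464 -109.09849616  105.        ]]
side 0.96 362.59804878048783 210.21951219512195
side 0.69 412.63416898792946 209.18384401114207
[[541.8, -115.5, -1.1]] [[499.8, -304.9, 128.8], [770.4, 23.1, -2.4], [542.2, -111.1, -0.0]]
top 0.84 378.3411764705882 292.85339366515836
top 0.7 351.7818181818182 232.53333333333333
[[408.9, -164.1, 1.4], [534.4, -112.1, 2.3], [497.4, -307.9, 128.7]] [[497.8, -306.6, 128.1]]
wrist 0.8 151.10488570147916 100.94202898550725
wrist 0.57 186.96584478577202 222.5070735650768
[[409.5, -170.0, -2.1], [539.0, -112.9, 0.9]] [[500.9, -310.2, 129.4]]
```

View pics/wrist4.png

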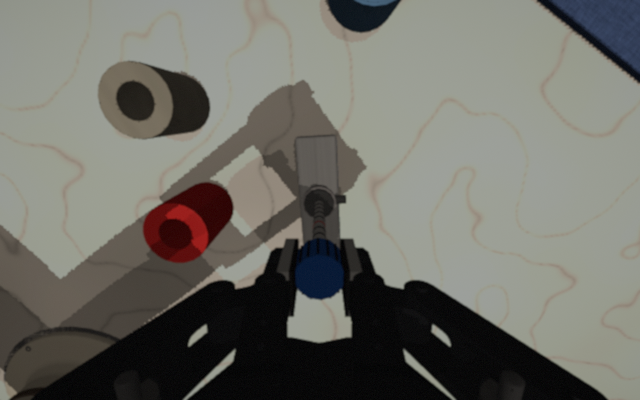

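View pics/side4.png

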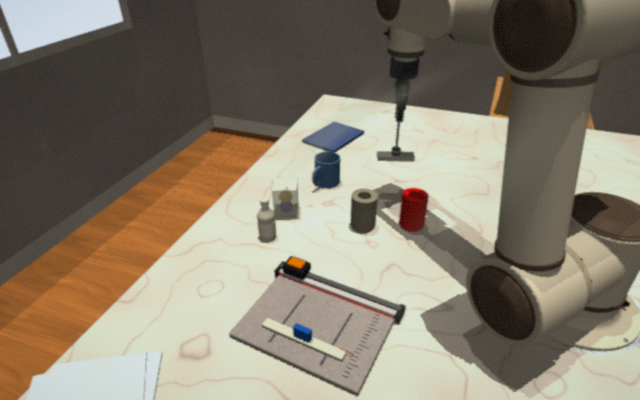

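View pics/t4.png

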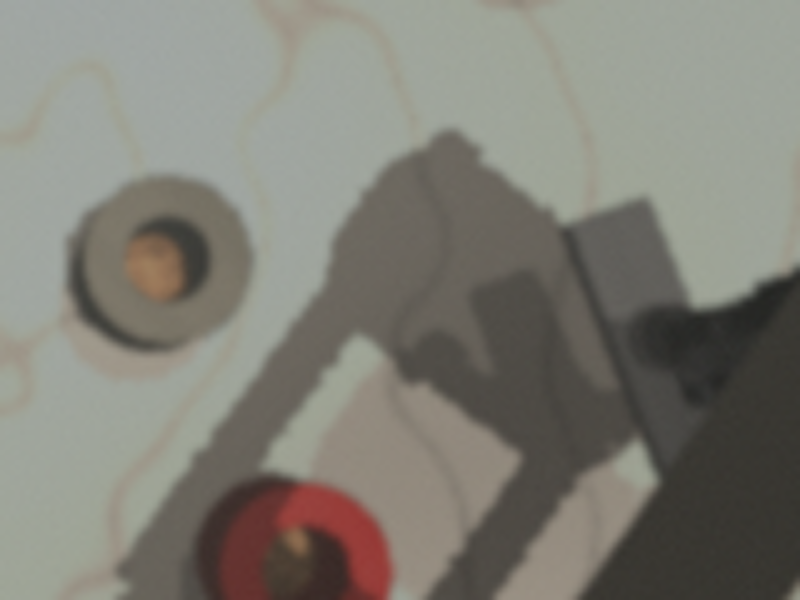

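Run:
```python
from h import *
p=read_camera("wrist"); print(back(p,[136,100],105))
print(delta([537,-113,270.4]))
```

```text
[[ 538.71943057 -114.44952624  105.        ]]
[  0.0903953  -17.83888579  -8.45081999]
```

```bash
python3 -m creep '[[[0,-0.9,-0.42],0],[[0,-1.8,-0.85],0],[[0,-2.2,-1.06],0],[[0,-2.2,-1.06],0],[[0,-2.2,-1.06],0],[[0,-2.2,-1.06],0],[[0,-2.2,-1.06],0],[[0,-2.2,-1.06],0],[[0,-1.3,-0.6],0],[[0,-0.7,-0.3],0],[[0,0,0],0],[[0,0,0],0],[[0,0,0],0]]' 1.8 50
python3 - <<'E'
from h import *
print(tool()[0],delta([537.3,-113.5,270.4]))
for n in ["side","top","wrist"]:
    p=read_camera(n); 
    save(p,n+"5",{"side":(300,60,460,260),"top":(260,150,460,300),"wrist":None}[n],{"side":3,"top":4,"wrist":1}[n])
E
```

```text
clock: 7.58
eef_pos: [537.5, -112.9, 271.3]
tcp_rot: [53.9, 90.0, -112.2]
wrist_force: [-0.2, -0.1, -4.4]
grip_width: 0.264
[ 537.50377726 -112.91858378  271.28777296] [0.08878712 0.05154503 0.03372041]
```

View pics/side5.png

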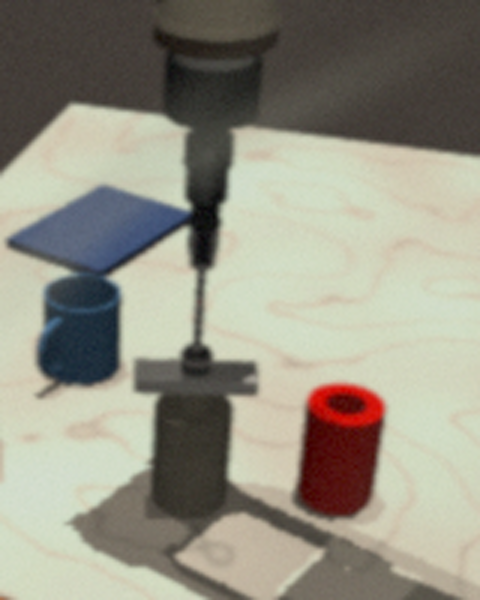

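View pics/wrist5.png

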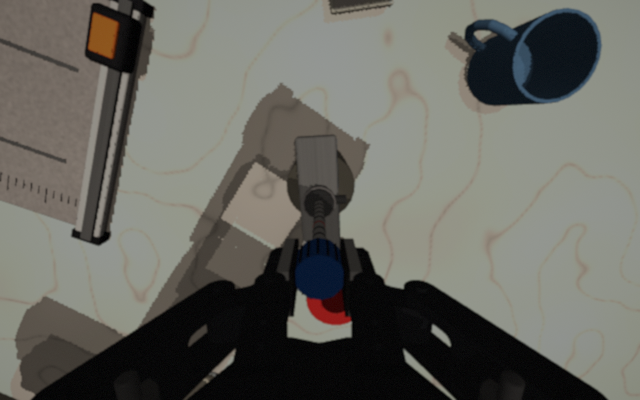

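View pics/top5.png

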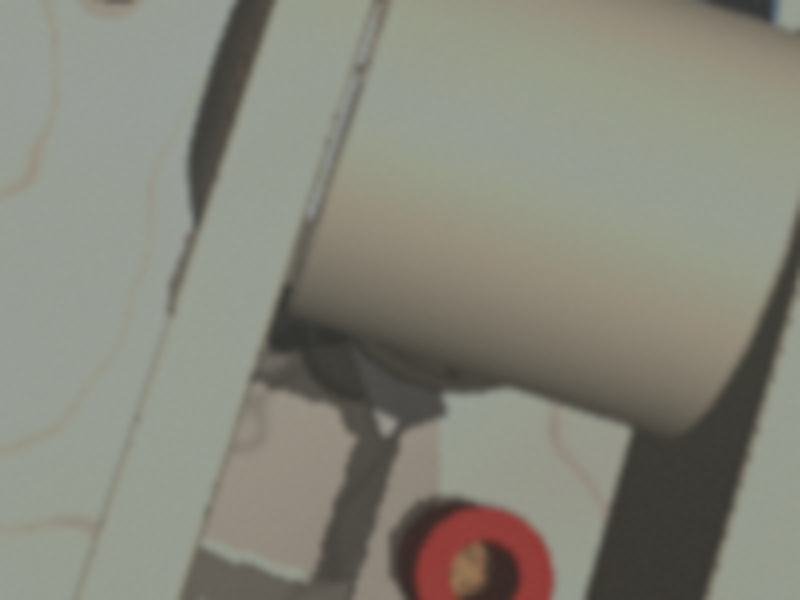

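The gauge is over the cup: in wrist5 the rim spans columns 287–354 and the beam 297–338. Lowering.

```bash
python3 -m creep '[[[0.8,0,0],0],[[0.8,0,0],0],[[0.5,0,0],0],[[0,0,0],0],[[0,0,0],0],[[0,0,0],0]]' 1.8 50
python3 -m creep '[[[0.1,0,0],0],[[0.1,0,0],0],[[0.1,0,0],0],[[0.1,0,0],0],[[0,0,0],0],[[0,0,0],0]]' 1.8 50
```

```text
clock: 8.23
eef_pos: [537.7, -112.2, 250.5]
tcp_rot: [-172.1, 90.0, 21.8]
wrist_force: [0.4, 0.1, -3.5]
grip_width: 0.261
clock: 8.73
eef_pos: [537.7, -112.2, 246.4]
tcp_rot: [162.7, 90.0, -3.4]
wrist_force: [0.6, 0.5, -0.1]
grip_width: 0.262
```

```bash
python3 -m creep '[[[0.2,0,0],0],[[0.3,0,0],0],[[0.3,0,0],0],[[0.3,0,0],0],[[0,0,0],0]]' 1.8 50
python3 - <<'E'
from h import *
for n in ["side","wrist"]:
    p=read_camera(n); 
    save(p,n+"6",{"side":(300,60,460,260),"wrist":None}[n],{"side":3,"wrist":1}[n])
E
```

```text
clock: 9.15
eef_pos: [537.5, -112.1, 234.5]
tcp_rot: [-41.4, 90.0, 152.5]
wrist_force: [-0.1, 0.3, -3.8]
grip_width: 0.262
```

View pics/side6.png

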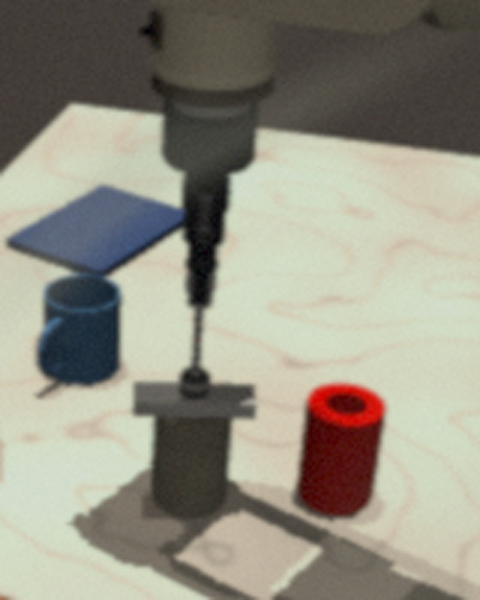

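View pics/wrist6.png

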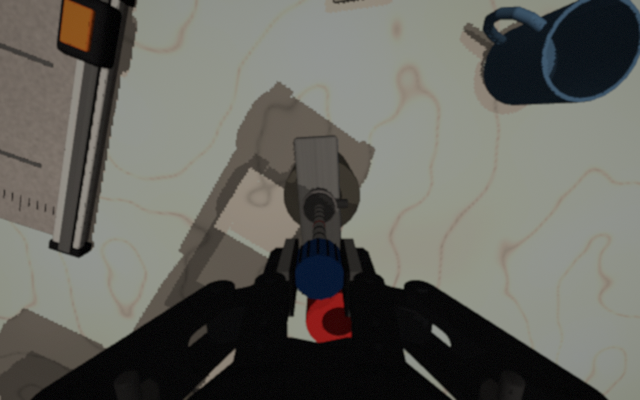

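```bash
python3 -m creep '[[[0,0,0],0],[[0,0,0],0],[[0,0,0],0]]' 1.8 50
python3 - <<'E'
from h import *
for n in ["side","wrist"]:
    p=read_camera(n); print(state()["wrist_force"])
    for k in ["gauge","rod","knob_top"]: print(n,k,[(d["conf"],d["position"]) for d in spot_point(p,k)][:2])
    save(p,n+"7",{"side":(330,130,410,250),"wrist":(270,110,370,310)}[n],{"side":5,"wrist":3}[n])
E
```

```text
clock: 9.5
eef_pos: [537.6, -112.2, 235.3]
tcp_rot: [-67.5, 90.0, 126.4]
wrist_force: [0.7, -0.0, -1.4]
grip_width: 0.261
[ 0.56902731 -0.46794983 -2.66123199]
side gauge [(0.72, [541.1, -110.1, 104.5])]
side rod []
side knob_top []
[ 0.80506254  0.2611419  -2.16080828]
wrist gauge [(0.67, [541.5, -113.8, 106.6])]
wrist rod [(0.94, [541.0, -115.8, 93.1])]
wrist knob_top [(0.83, [540.1, -112.8, 242.3])]
```

View pics/side7.png

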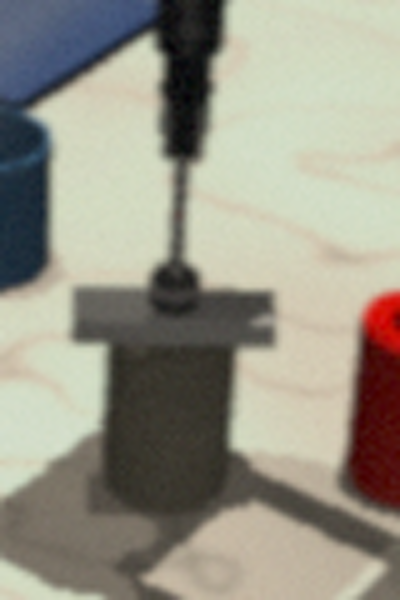

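View pics/wrist7.png

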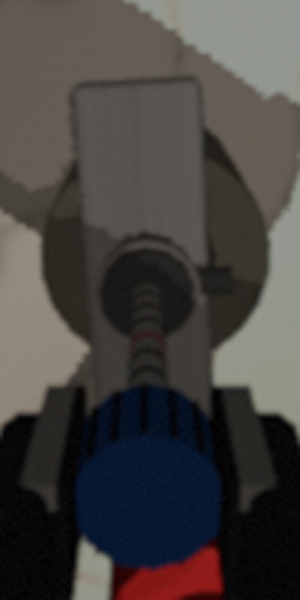

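```bash
python3 -m creep '[[[0.3,0,0],0],[[0.4,0,0],0],[[0.4,0,0],0],[[0.4,0,0],0],[[0.4,0,0],0],[[0.4,0,0],0],[[0.4,0,0],0],[[0.4,0,0],0],[[0.4,0,0],0],[[0,0,0],0]]' 1.8 50
python3 -m creep '[[[0,0,0],0]]'
python3 -m creep '[[[0.1,0,0],0],[[0.1,0,0],0],[[0.1,0,0],0]]'
python3 -m creep '[[[0.1,0,0],0],[[0.1,0,0],0],[[0.1,0,0],0]]'
```

```text
clock: 10.73
eef_pos: [537.4, -112.1, 199.3]
tcp_rot: [-38.4, 89.9, 155.5]
wrist_force: [-0.0, 0.1, -2.4]
grip_width: 0.263
clock: 10.82
eef_pos: [537.5, -112.2, 199.9]
tcp_rot: [-37.2, 90.0, 156.7]
wrist_force: [1.9, 0.5, -2.2]
grip_width: 0.26
clock: 11.07
eef_pos: [537.7, -112.2, 197.5]
tcp_rot: [174.1, 90.0, 8.0]
wrist_force: [-0.8, 0.3, 2.8]
grip_width: 0.257
clock: 11.32
eef_pos: [537.7, -112.2, 194.3]
tcp_rot: [-163.3, 90.0, 30.6]
wrist_force: [-0.1, 0.3, 1.4]
grip_width: 0.257
```

```bash
for i in 1; do :; done
python3 -m creep '[[[0.1,0,0],0],[[0.1,0,0],0]]' | grep -E "eef|force"
python3 -m creep '[[[0.1,0,0],0],[[0.1,0,0],0]]' | grep -E "eef|force"
python3 -m creep '[[[0.1,0,0],0],[[0.1,0,0],0]]' | grep -E "eef|force"
```

```text
eef_pos: [537.6, -112.2, 192.2]
wrist_force: [-1.0, 1.5, 1.6]
eef_pos: [537.6, -112.2, 190.2]
wrist_force: [-0.8, 1.2, 1.6]
eef_pos: [537.6, -112.2, 188.2]
wrist_force: [-0.1, 1.3, 2.3]
```

```bash
python3 -m creep '[[[0.1,0,0],0],[[0.1,0,0],0]]' | grep -E "eef|force"
python3 -m creep '[[[0.1,0,0],0],[[0.1,0,0],0]]' | grep -E "eef|force"
```

```text
eef_pos: [537.6, -112.2, 186.2]
wrist_force: [-0.7, 1.7, 1.7]
eef_pos: [537.7, -112.2, 184.2]
wrist_force: [-0.1, 2.0, 1.5]
```

```bash
python3 -m creep '[[[0.1,0,0],0],[[0.1,0,0],0]]' | grep -E "eef|force"
```

```text
eef_pos: [537.6, -112.2, 182.2]
wrist_force: [-0.7, 1.4, 0.9]
```

```bash
python3 -m creep '[[[0.1,0,0],0],[[0.1,0,0],0]]' | grep -E "eef|force"
python3 -m creep '[[[0.1,0,0],0],[[0.1,0,0],0]]' | grep -E "eef|force"
```

```text
eef_pos: [537.6, -112.2, 180.2]
wrist_force: [-0.4, 1.8, 2.3]
eef_pos: [537.6, -112.2, 178.2]
wrist_force: [-0.4, 1.1, 0.7]
```

```bash
python3 -m creep '[[[0.1,0,0],0],[[0.1,0,0],0]]' | grep -E "eef|force"
```

```text
eef_pos: [537.6, -112.2, 176.2]
wrist_force: [-1.3, 1.0, 1.6]
```

```bash
python3 -m creep '[[[0.1,0,0],0],[[0.1,0,0],0]]' | grep -E "eef|force"
```

```text
eef_pos: [537.6, -112.2, 174.2]
wrist_force: [-1.0, 1.4, 1.0]
```

```bash
python3 -m creep '[[[0.1,0,0],0],[[0.1,0,0],0]]' | grep -E "eef|force"
python3 -m creep '[[[0.1,0,0],0]]' | grep -E "eef|force"
```

```text
eef_pos: [537.6, -112.2, 172.2]
wrist_force: [-1.2, 1.6, 1.6]
eef_pos: [537.6, -112.2, 171.2]
wrist_force: [-1.4, 1.1, 1.6]
```

```bash
python3 -m creep '[[[0.1,0,0],0],[[0.1,0,0],0]]' | grep -E "eef|force"
```

```text
eef_pos: [537.6, -112.2, 169.2]
wrist_force: [-0.8, 2.3, 2.1]
```

```bash
python3 -m creep '[[[0.1,0,0],0],[[0.1,0,0],0]]' | grep -E "eef|force"
```

```text
eef_pos: [537.6, -112.2, 167.2]
wrist_force: [-1.0, 3.1, 1.5]
```

```bash
python3 -m creep '[[[0.1,0,0],0],[[0.1,0,0],0]]' | grep -E "eef|force"
```

```text
eef_pos: [537.6, -112.2, 165.2]
wrist_force: [-1.0, 1.6, 0.8]
```

Run:
```python
from h import *
for n in ["side","wrist"]:
    p=read_camera(n); print(state()["wrist_force"])
    for k in ["gauge","rod","knob_top"]: print(n,k,[(d["conf"],d["position"]) for d in spot_point(p,k)][:2])
    save(p,n+"8",{"side":(330,130,410,250),"wrist":(270,110,370,310)}[n],{"side":5,"wrist":3}[n])
```

```text
[-0.29706835  2.12895003  0.99982672]
side gauge [(0.61, [535.7, -111.4, 107.9])]
side rod [(0.43, [525.7, 178.4, 0.5])]
side knob_top []
[-0.12096087  1.04690517 -3.36285044]
wrist gauge [(0.65, [542.3, -110.3, 105.9]), (0.65, [715.4, -301.4, -2.8])]
wrist rod []
wrist knob_top [(0.98, [542.7, -113.0, 173.7])]
```

View pics/side8.png

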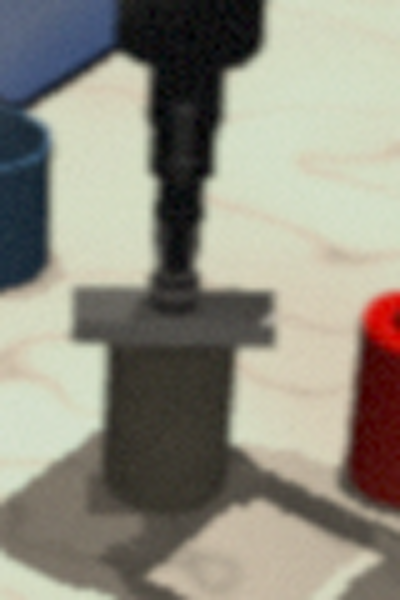

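View pics/wrist8.png

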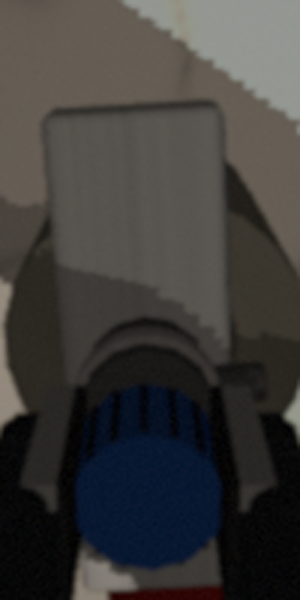

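```bash
python3 -m creep '[[[0.1,0,0],0],[[0,0,0],0]]' | grep -E "eef|force"
python3 -m creep '[[[0.05,0,0],0],[[0.05,0,0],0]]' | grep -E "eef|force"
```

```text
eef_pos: [537.6, -112.2, 164.3]
wrist_force: [0.2, 1.1, -0.2]
eef_pos: [537.7, -112.2, 163.5]
wrist_force: [-1.7, 1.2, 3.0]
```

```bash
python3 -m creep '[[[0.05,0,0],0],[[0.05,0,0],0]]' | grep -E "eef|force"
```

```text
eef_pos: [537.7, -112.2, 162.6]
wrist_force: [-2.3, 1.1, 7.3]
```

```bash
for i in 1 2 3; do python3 -m creep '[[[0,0,0],0]]' | grep -E "eef|force"; done
python3 -m creep '[[[0.05,0,0],0],[[0,0,0],0]]' | grep -E "eef|force"
python3 -m creep '[[[0,0,0],0]]' | grep -E "eef|force"
```

```text
eef_pos: [537.7, -112.2, 162.6]
wrist_force: [-1.3, 0.6, 4.9]
eef_pos: [537.8, -112.3, 162.6]
wrist_force: [-1.0, 1.3, 5.2]
eef_pos: [537.7, -112.2, 162.6]
wrist_force: [-2.8, 1.2, 5.9]
eef_pos: [537.8, -112.3, 162.2]
wrist_force: [-2.2, 0.7, 7.2]
eef_pos: [537.8, -112.3, 162.2]
wrist_force: [-1.7, 1.3, 7.0]
```

```bash
python3 -m creep '[[[-0.04,0,0],0],[[0,0,0],0]]' | grep -E "eef|force"
python3 -m creep '[[[0,0,0],0],[[0,0,0],0],[[0,0,0],0],[[0,0,0],0],[[0,0,0],0]]' 4.5
python3 - <<'E'
from h import *
for n in ["side","wrist"]:
    p=read_camera(n); print(state()["wrist_force"])
    for k in ["gauge","knob_top"]: print(n,k,[(d["conf"],d["position"]) for d in spot_point(p,k)][:2])
    save(p,n+"9",{"side":(330,130,410,250),"wrist":(270,110,370,310)}[n],{"side":5,"wrist":3}[n])
E
```

```text
eef_pos: [537.8, -112.3, 162.5]
wrist_force: [-0.5, 0.6, 5.4]
clock: 15.72
eef_pos: [537.6, -112.2, 162.1]
tcp_rot: [-53.8, 90.0, 140.2]
wrist_force: [0.5, -0.9, -0.2]
grip_width: 0.527
[ 0.10901224  0.79540804 -0.28855355]
side gauge [(0.65, [537.8, -112.3, 103.7])]
side knob_top []
[-0.49350908 -0.43766786 -0.35514118]
wrist gauge [(0.57, [544.5, -115.9, 103.2])]
wrist knob_top [(0.64, [714.8, -298.4, -1.4]), (0.6, [539.4, -111.5, 172.1])]
```

View pics/wrist9.png

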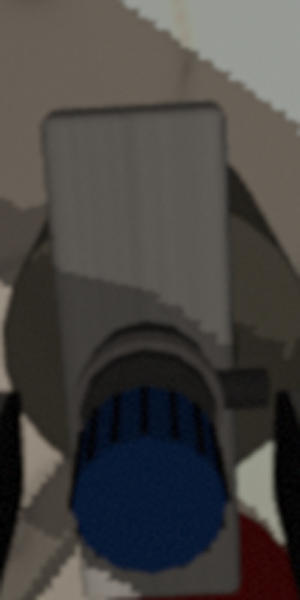

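```bash
python3 -m creep '[[[-1.5,0,0],0],[[-2,0,0],0],[[-1.5,0,0],0],[[0,0,0],0]]' 4.5 | grep -E "eef|force"
python3 -m creep '[[[0,0,0],0],[[0,0,0],0],[[0,0,0],0],[[0,0,0],0],[[0,0,0],0],[[0,0,0],0],[[0.8,0,0],0],[[0.8,0,0],0],[[0.5,0,0],0],[[0,0,0],0],[[0,0,0],0]]' 0 20
python3 - <<'E'
from h import *
for n in ["side","wrist"]:
    p=read_camera(n); print(state()["wrist_force"])
    save(p,n+"10",{"side":(330,130,410,250),"wrist":(220,60,420,360)}[n],{"side":5,"wrist":2}[n])
E
```

```text
eef_pos: [538.5, -112.5, 215.3]
wrist_force: [-0.5, 0.7, 0.1]
clock: 17.27
eef_pos: [537.4, -112.1, 190.7]
tcp_rot: [-39.3, 89.9, 154.6]
wrist_force: [-0.7, 0.3, -1.1]
grip_width: 0.003
[ 0.79400144  0.63828176 -0.44517891]
[0.25972327 0.43322277 0.57278366]
```

View pics/side10.png

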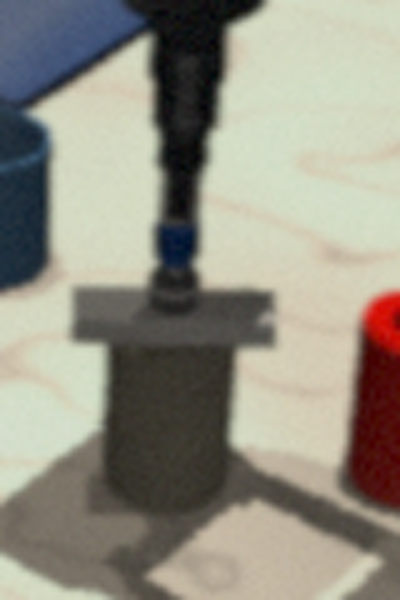

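View pics/wrist10.png

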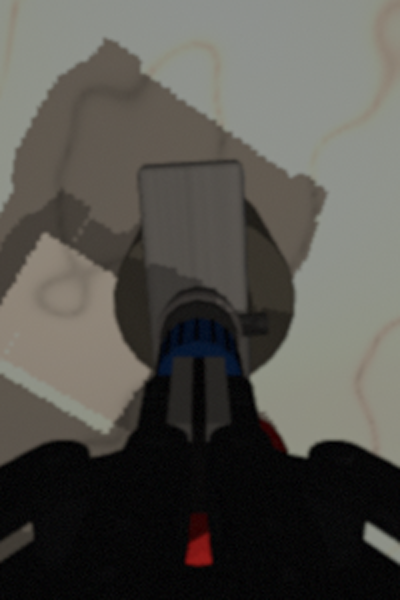

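Side10 shows the knob free with the shut tips just above it. I'll press gently.

```bash
for i in 1; do python3 -m creep '[[[0.1,0,0],0],[[0,0,0],0],[[0,0,0],0]]' | grep -E "eef|force"; done
python3 -m creep '[[[0.05,0,0],0],[[0,0,0],0]]' | grep -E "eef|force"
python3 -m creep '[[[0.05,0,0],0],[[0,0,0],0]]' | grep -E "eef|force"
python3 -m creep '[[[0.05,0,0],0],[[0,0,0],0]]' | grep -E "eef|force"
```

```text
eef_pos: [537.7, -112.2, 190.3]
wrist_force: [-0.6, 0.2, 0.1]
eef_pos: [537.6, -112.2, 189.7]
wrist_force: [0.1, -0.2, 0.3]
eef_pos: [537.6, -112.2, 189.1]
wrist_force: [1.4, 0.1, -0.3]
eef_pos: [537.6, -112.2, 188.6]
wrist_force: [0.2, 0.3, 0.3]
```

```bash
python3 -m creep '[[[0.05,0,0],0],[[0,0,0],0]]' | grep -E "eef|force"
python3 -m creep '[[[0.05,0,0],0],[[0,0,0],0]]' | grep -E "eef|force"
python3 -m creep '[[[0.05,0,0],0],[[0,0,0],0]]' | grep -E "eef|force"
```

```text
eef_pos: [537.6, -112.2, 188.1]
wrist_force: [0.1, 0.3, -0.4]
eef_pos: [537.7, -112.2, 187.8]
wrist_force: [0.6, 0.3, 0.5]
eef_pos: [537.7, -112.2, 187.4]
wrist_force: [-0.7, 0.2, 4.0]
```

```bash
python3 -m creep '[[[0,0,0],0]]' | grep -E "eef|force"
python3 -m creep '[[[-0.5,0,0],0],[[-2,0,0],0],[[-3,0,0],0],[[-3,0,0],0],[[0,0,0],0]]' | grep -E "eef|force"
python3 - <<'E'
from h import *
p=read_camera("side"); save(p,"s11",(330,130,410,250),5)
print(delta([523,240,275]))
E
```

```text
eef_pos: [537.7, -112.2, 187.4]
wrist_force: [-1.3, 1.0, 4.1]
eef_pos: [538.8, -112.6, 278.2]
wrist_force: [1.4, -0.0, 0.7]
[-2.77615274e-02 -3.45812143e+01 -6.97763314e+00]
```

View pics/s11.png

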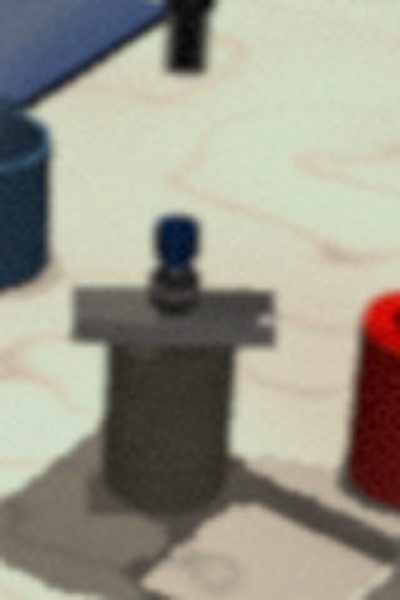

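s11 shows the gauge standing across the grey cup with the knob low, just above the barrel. Next is the trimmer.

```bash
python3 -m creep '[[[0,-1.5,-0.3],0],[[0,-2.9,-0.58],0],[[0,-2.9,-0.58],0],[[0,-2.9,-0.58],0],[[0,-2.9,-0.58],0],[[0,-2.9,-0.58],0],[[0,-2.9,-0.58],0],[[0,-2.9,-0.58],0],[[0,-2.9,-0.58],0],[[0,-2.9,-0.58],0],[[0,-2.9,-0.58],0],[[0,-2.9,-0.58],0],[[0,-1.2,-0.3],0],[[0,0,0],7],[[0,0,0],7],[[0,0,0],7],[[0,0,0],0],[[0,0,0],0]]' 4 20
python3 - <<'E'
from h import *
print(tool(),state()["joint_positions"].round(1))
p=read_camera("wrist"); save(p,"w12")
print(p["xyz"],p["rotation"])
for k in ["trimmer","stop","tab"]: print(k,[(d["conf"],d["position"]) for d in spot_point(p,k)][:2])
p=read_camera("side"); save(p,"s12",(220,240,420,390),4)
E
```

```text
clock: 20.67
eef_pos: [522.1, 240.1, 271.7]
tcp_rot: [21.8, 90.0, -165.1]
wrist_force: [-0.9, -0.1, -0.2]
grip_width: 0.466
(array([522.14386098, 240.12166855, 271.69871578]), array([[-7.99561822e-04, -1.19677298e-01, -9.92812523e-01],
       [-2.12637753e-04, -9.92812797e-01,  1.19677503e-01],
       [-9.99999658e-01,  3.06798986e-04,  7.68367297e-04]])) [ 17.    8.2  80.1   0.   91.7 113.9]
[594.95663551 232.44129218 397.72614753] [ 1.63219133e+02 -6.08170834e-02 -9.68269032e+01]
trimmer [(0.83, [522.4, 181.4, 3.3])]
stop [(0.88, [540.4, 309.7, 1.2])]
tab [(0.73, [545.9, 322.6, 49.7])]
```

View pics/w12.png

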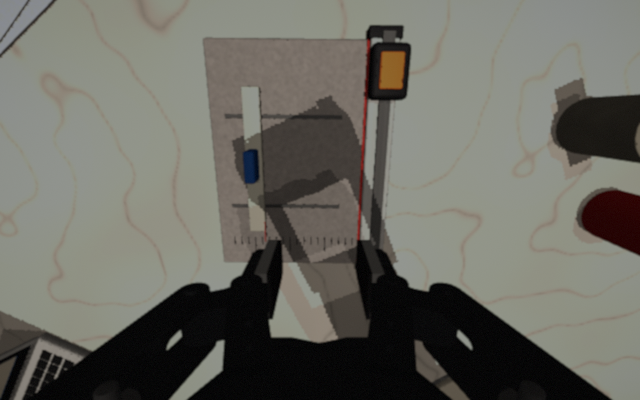

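View pics/s12.png

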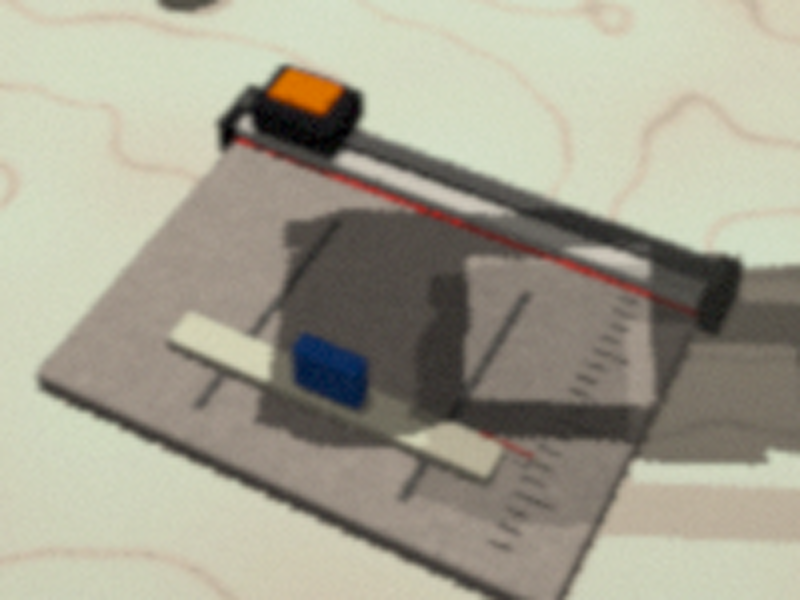

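Run:
```python
from h import *
p=read_camera("wrist"); save(p,"w13",(200,60,400,260),3)
R=p["image"].astype(int)
m=(R[:,:,0]-np.maximum(R[:,:,1],R[:,:,2])>45)
v,u=np.nonzero(m[:,:400]); k=(u>340)&(u<380)&(v>85)&(v<240); 
pts=back(p,np.c_[u[k],v[k]],15)
l=cv2.fitLine(pts[:,:2].astype(np.float32),cv2.DIST_HUBER,0,.01,.01).ravel(); print("cut",l,np.degrees(np.arctan2(l[1],l[0])),k.sum())
k2=(u>225)&(u<300)&(v>220)&(v<255); print(np.c_[u[k2],v[k2]].T)
h=cv2.cvtColor(p["image"],cv2.COLOR_RGB2HSV); b=cv2.inRange(h,(100,120,40),(130,255,255))>0
v,u=np.nonzero(b);q=(u>230)&(u<270)&(v>140)&(v<195);print("tab",u[q].mean(),v[q].mean(),u[q].min(),u[q].max(),v[q].min(),v[q].max(),back(p,[u[q].mean(),v[q].mean()],50))
```

```text
cut [ 9.9152017e-01 -1.2995298e-01  5.2409906e+02  1.8286499e+02] -7.466875 349
[]
tab 249.4660766961652 166.5339233038348 244 255 150 182 [[543.72795192 323.88096647  50.        ]]
```

View pics/w13.png

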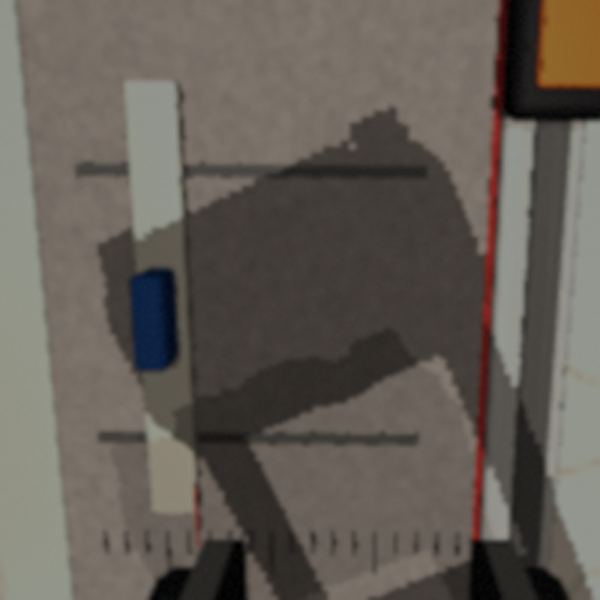

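Run:
```python
from h import *
print(delta([544,323.5,110]))
```

```text
[16.22081125 -8.52103455 -1.14797021]
```

```bash
python3 -m creep '[[[2.7,-1.42,-0.19],0],[[2.7,-1.42,-0.19],0.6],[[2.7,-1.42,-0.19],0],[[2.7,-1.42,-0.19],0],[[2.7,-1.42,-0.19],0],[[2.7,-1.42,-0.2],0],[[0,0,0],0],[[0,0,0],0],[[0,0,0],0]]' 4 20
python3 - <<'E'
from h import *
p=read_camera("wrist"); save(p,"w14")
print(delta([544,323.5,46]))
for k in ["stop","tab"]: print(k,[(d["conf"],d["position"]) for d in spot_point(p,k)][:2])
E
```

```text
clock: 21.72
eef_pos: [545.0, 323.3, 111.4]
tcp_rot: [-150.7, 89.9, 21.6]
wrist_force: [-0.4, 0.4, 1.9]
grip_width: 0.472
[ 6.59883882e+00 -6.28551826e-03  1.44071446e-01]
stop [(0.85, [542.1, 313.4, 1.3])]
tab [(0.59, [543.7, 324.8, 49.7])]
```

View pics/w14.png

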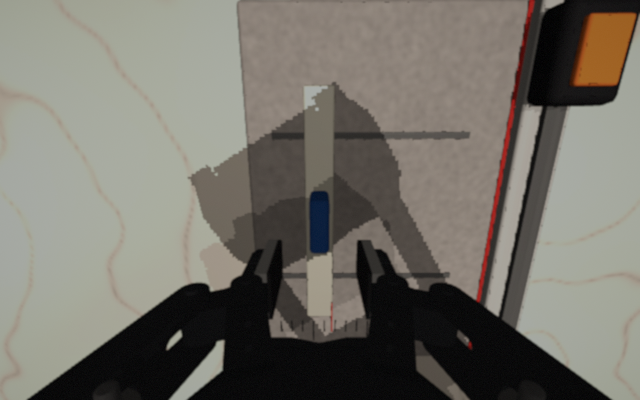

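```bash
python3 -m creep '[[[2,0,0.07],0],[[2,0,0.07],0],[[1.5,0,0],0],[[0.9,0,0],0],[[0,0,0],0],[[0,0,0],0]]' 4 20
python3 -m creep '[[[0,0,0],0],[[0,0,0],0],[[0,0,0],0],[[0,0,0],0],[[0,0,0],0],[[0,0,0],0],[[0,0,0],0]]' 0.5 30
python3 - <<'E'
from h import *
p=read_camera("wrist"); save(p,"w15")
print(tool()[0],state()["grip_width"]*85.4)
p=read_camera("top"); save(p,"t15",(115,160,275,320),3.75)
p=read_camera("side"); save(p,"s15",(220,240,420,390),4)
E
```

```text
clock: 22.37
eef_pos: [543.7, 323.5, 47.1]
tcp_rot: [-142.7, 90.0, 29.6]
wrist_force: [-0.4, 0.6, -0.0]
grip_width: 0.465
clock: 22.95
eef_pos: [543.9, 323.8, 47.6]
tcp_rot: [-150.4, 89.9, 21.9]
wrist_force: [-0.9, -1.6, 5.9]
grip_width: 0.156
[543.85871261 323.7879392   47.59109955] 13.540401571678162
```

View pics/w15.png

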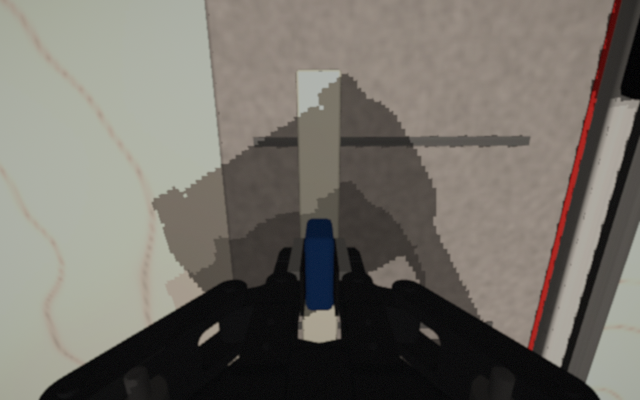

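View pics/s15.png

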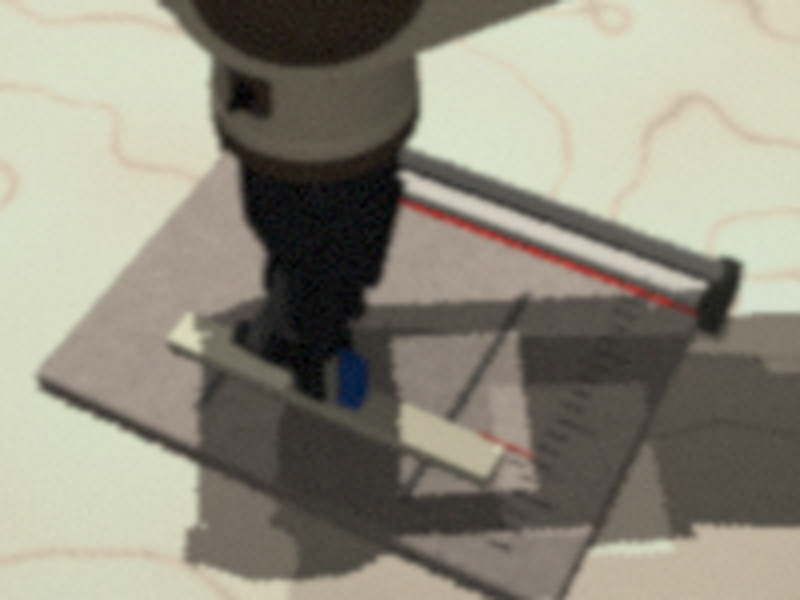

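Run:
```python
from h import *
p=read_camera("side"); save(p,"s16",(335,305,385,385),7.5)
```

```text
(no output)
```

View pics/s16.png

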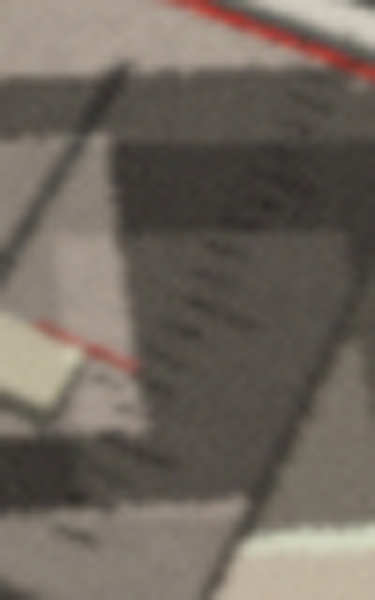

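View pics/t15.png

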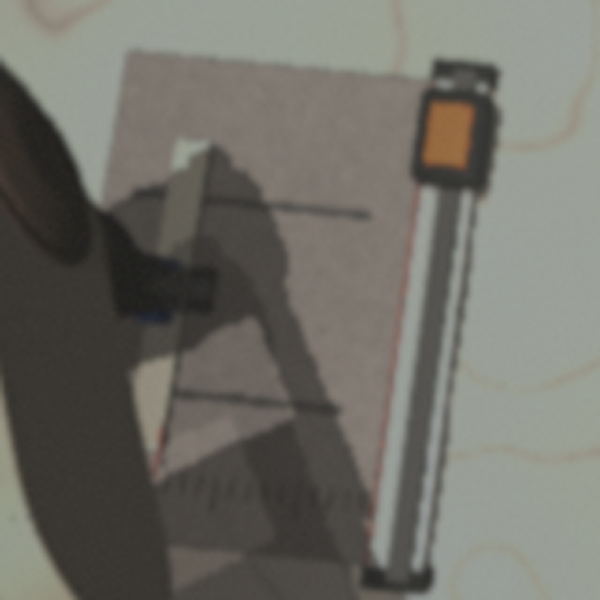

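```bash
python3 -m creep '[[[0,0.2,0],0],[[0,0.4,0],0],[[0,0.5,0],0],[[0,0.5,0],0],[[0,0.5,0],0],[[0,0.5,0],0],[[0,0.5,0],0],[[0,0.5,0],0],[[0,0.4,0],0],[[0,0.3,0],0],[[0,0.2,0],0],[[0,0,0],0],[[0,0,0],0]]' 0.5 30
python3 -m creep '[[[0,0,0],0],[[0,0,0],0],[[0,0,0],0]]' 3.5 20
python3 -m creep '[[[-2,0,0],0],[[-3,0,0],0],[[-3.5,0,0],0],[[-3.5,0,0],0],[[-3.5,0,0],0],[[-2,0,0],0],[[-2,0,1],0],[[0,0,1],0],[[0,0,0],0],[[0,0,0],0]]' 3.5 20
python3 - <<'E'
from h import *
import pickle
p=read_camera("wrist"); save(p,"w17"); pickle.dump(p,open("w17.pkl","wb"))
print(tool()[0],p["xyz"],p["rotation"])
p=read_camera("side");pickle.dump(p,open("s17.pkl","wb"));save(p,"s17",(220,240,420,390),4)
E
```

```text
clock: 24.23
eef_pos: [538.0, 278.9, 47.6]
tcp_rot: [-158.6, 89.9, 13.7]
wrist_force: [0.2, -2.6, 7.4]
grip_width: 0.156
clock: 24.48
eef_pos: [537.3, 279.0, 46.4]
tcp_rot: [-105.1, 90.0, 67.2]
wrist_force: [-0.2, 0.1, 0.2]
grip_width: 0.413
clock: 25.32
eef_pos: [517.1, 281.7, 240.7]
tcp_rot: [16.7, 90.0, -171.0]
wrist_force: [-0.3, 0.1, -0.4]
grip_width: 0.412
[517.32609568 281.58882645 240.31364204] [589.73622984 273.02158548 366.76802946] [ 1.63237896e+02 -5.13521586e-02 -9.76128699e+01]
```

View pics/w17.png

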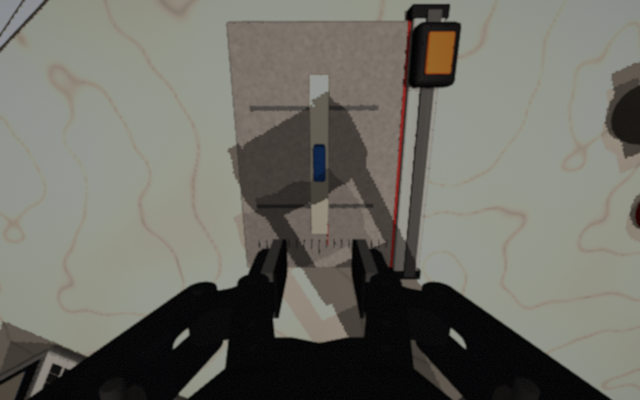

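View pics/s17.png

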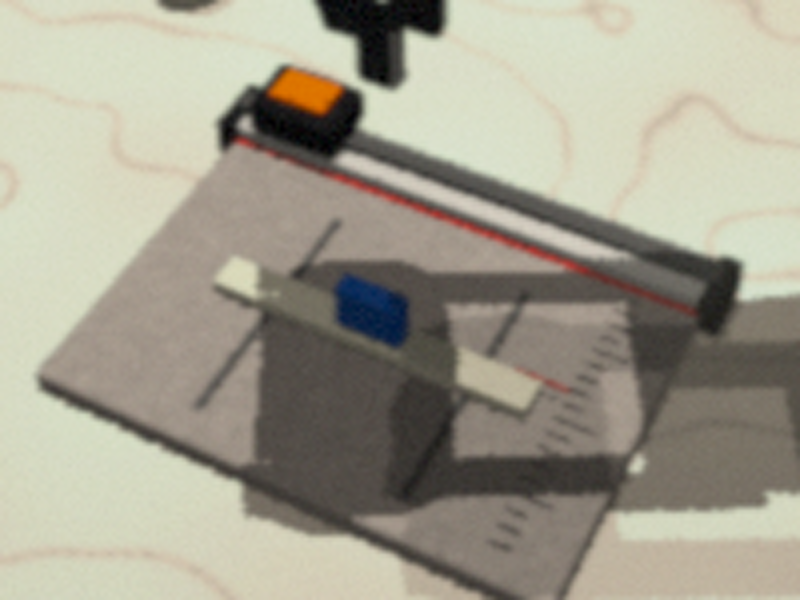

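Run:
```python
from h import *
import pickle
p=pickle.load(open("w17.pkl","rb"))
save(p,"w18",(235,195,415,275),4.4)
p=pickle.load(open("s17.pkl","rb")); save(p,"s18",(335,315,385,385),8)
```

```text
(no output)
```

View pics/w18.png

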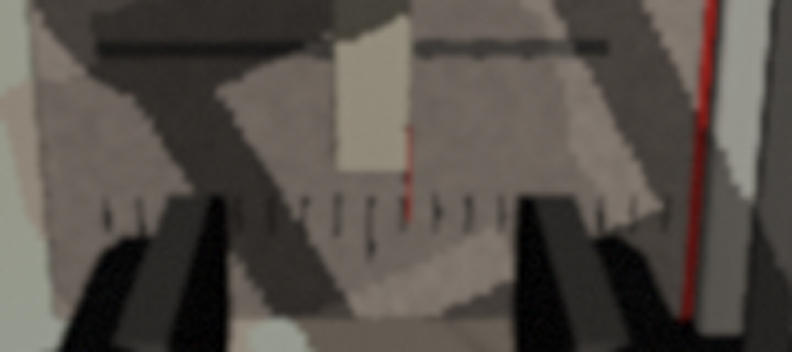

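View pics/s18.png

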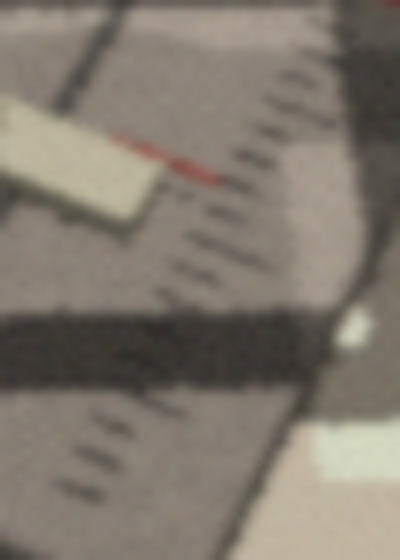

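```bash
cat > tick.py <<'E'
from h import *
import pickle,sys
from scipy.signal import find_peaks
def prof(p,r0,r1,c0,c1):
    im=p["image"][r0:r1,c0:c1].astype(float)
    g=im[:,:,1].mean(0); bg=cv2.GaussianBlur(g[None],(0,0),4)[0]; d=bg-g
    pk,_=find_peaks(d,prominence=2.5)
    out=[]
    for k in pk:
        if 0<k<len(d)-1:
            a,b,c=d[k-1:k+2]; out.append(round(c0+k+.5*(a-c)/(a-2*b+c),2))
    rd=(im[:,:,0]-im[:,:,1:].max(2)).clip(0).mean(0); rd-=np.median(rd)
    return out,rd
E
python3 - <<'E'
from tick import *
p=pickle.load(open("w17.pkl","rb"))
for r in ((240,243),(242,245),(245,248)):
    o,rd=prof(p,*r,255,400); print(r,o)
    for a,b in ((318,340),(385,400)):
        w=rd[a-255:b-255].clip(0); w=np.where(w>w.max()*.3,w,0); print("  red",(w*np.arange(a,b)).sum()/w.sum(),w.max())
E
```

```text
(240, 243) [np.float64(258.61), np.float64(266.02), np.float64(273.9), np.float64(283.68), np.float64(288.58), np.float64(296.48), np.float64(303.94), np.float64(311.2), np.float64(318.83), np.float64(326.78), np.float64(333.8), np.float64(341.06), np.float64(348.16), np.float64(354.15), np.float64(363.9), np.float64(370.98), np.float64(378.32), np.float64(386.21), np.float64(392.86)]
  red 327.41860465116275 41.666666666666664
  red 392.56086956521733 55.0
(242, 245) [np.float64(258.9), np.float64(266.21), np.float64(273.25), np.float64(283.56), np.float64(288.77), np.float64(296.36), np.float64(298.84), np.float64(303.51), np.float64(311.12), np.float64(318.52), np.float64(326.78), np.float64(333.99), np.float64(341.19), np.float64(348.4), np.float64(354.08), np.float64(364.8), np.float64(371.01), np.float64(378.37), np.float64(385.93), np.float64(392.7)]
  red 327.4257425742574 38.666666666666664
  red 392.43735763097953 53.666666666666664
(245, 248) [np.float64(259.0), np.float64(266.75), np.float64(272.2), np.float64(283.88), np.float64(289.08), np.float64(296.48), np.float64(302.65), np.float64(311.11), np.float64(318.36), np.float64(326.18), np.float64(333.46), np.float64(340.91), np.float64(348.2), np.float64(353.86), np.float64(365.76), np.float64(371.09), np.float64(375.08), np.float64(378.75), np.float64(385.51), np.float64(392.48)]
  red 327.7368421052631 8.333333333333332
  red 392.08977556109727 57.666666666666664
```

```bash
cat > meas.py <<'E'
from tick import *
def redcentroids(p,rows,c0,c1):
    im=p["image"].astype(float); o=[]
    for r in rows:
        rd=(im[r,c0:c1,0]-im[r,c0:c1,1:].max(1)); rd-=np.median(rd); rd=rd.clip(0)
        if rd.max()>25:
            w=np.where(rd>.3*rd.max(),rd,0); o.append(((w*np.arange(c0,c1)).sum()/w.sum(),r))
    return np.array(o)
def baredge(p,rows,c0,c1):
    im=p["image"].astype(float)[:,:,1]; o=[]
    for r in rows:
        g=np.diff(im[r,c0:c1]); g=np.where(g<0,-g,0); k=g.argmax()
        if g[k]>15:
            s=slice(max(k-1,0),k+2); o.append(((g[s]*(np.arange(c0,c1-1)[s]+.5)).sum()/g[s].sum(),r))
    return np.array(o)
E
python3 - <<'E'
from meas import *
p=pickle.load(open("w17.pkl","rb"))
cut=redcentroids(p,range(110,240),385,412)
pts=back(p,cut,14)[:,:2]
l=cv2.fitLine(pts.astype(np.float32),cv2.DIST_HUBER,0,.01,.01).ravel(); d=l[:2]*np.sign(l[0]); n=np.array([-d[1],d[0]])
print("yaw",np.degrees(np.arctan2(d[1],d[0])),l)
T={10:386.0,20:378.4,30:371.0,60:348.35,70:341.15,80:333.95,100:318.6,110:311.15,120:303.7,130:296.4,140:288.8,170:266.2,180:258.9}
ty=back(p,[[c,243] for c in T.values()],14)[:,:2]@n
a,b=np.polyfit(ty,list(T),1); print("scale",a,"off",b,"res",(a*ty+b-list(T)).round(1))
f=lambda uv,z:(a*(back(p,uv,z)[:,:2]@n)+b)
print("cut strip y (z14)",np.median(f(cut,14)),np.median(f(cut,20)))
ptr=redcentroids(p,range(222,246),318,338); print("pointer",f(ptr,14).round(1),"z16",np.median(f(ptr,16)))
e=baredge(p,range(76,232),322,334); print("bar edge z24",np.median(f(e,24)),np.percentile(f(e,24),[10,90]),"left-> ",len(e))
E
```

```text
yaw -7.4164495 [ 9.9163413e-01 -1.2908031e-01  5.0270023e+02  1.8529552e+02]
scale 0.9979474377743752 off -246.7896446187476 res [-0.1  0.1  0.   0.3 -0.1 -0.4  0.1  0.1  0.  -0.2 -0.   0.2 -0. ]
cut strip y (z14) 1.3388539604037533 3.0060187468443758
pointer [88.2 88.3 88.4 88.3 88.3 88.3 88.3 88.3 88.3 88.3 88.3 88.3] z16 88.36719499697091
bar edge z24 89.01043546843064 [88.56658018 89.47880418] left->  77
```

Run:
```python
from meas import *
p=pickle.load(open("w17.pkl","rb"))
im=p["image"].astype(float)[:,:,1]
for r in (80,84,88,215,222,228): print(r,im[r,305:335].astype(int))
print(delta([537.7,278.9,47]))
```

```text
80 [108 111 109 102 122 144 152 152 152 152 152 152 152 151 151 152 152 151
 151 152 151 152 149 131 114 113 115 116 117 117]
84 [112 111 108 107 123 144 151 152 151 152 152 152 152 152 151 152 152 151
 151 152 152 153 149 130 110 109 113 117 117 117]
88 [115 116 112 109 126 145 152 152 152 152 152 152 152 152 152 152 152 152
 152 152 152 153 149 129 109 112 115 115 114 113]
215 [102 101 101 101  98  97 116 135 139 139 139 138 138 139 138 139 139 139
 139 139 139 137 124 105  98  99  99 100 101 103]
222 [100  99  96  95  94  90 111 133 137 137 137 138 138 138 138 138 138 137
 138 138 138 135 119 101  98  99  99  98  97  98]
228 [101 101 100  99  93  86 104 129 137 138 137 137 137 137 137 137 138 138
 137 138 138 135 111  90  98 102 101 103 102 102]
[19.31200551 -0.02232731 -2.06489696]
```

```bash
python3 - <<'E'
from meas import *
p=pickle.load(open("w17.pkl","rb"))
n=np.array([0.12908,0.99163]); f=lambda uv,z:(0.99795*(back(p,uv,z)[:,:2]@n)-246.79)
print(f([[328.0,82],[309.15,82],[327.3,222],[310.95,222]],24))
E
python3 -m creep '[[[2,0,-0.6],0],[[3,0,-1.0],0],[[3.5,0,-0.46],0],[[3.5,0,0],0],[[3.5,0,0],0],[[2,0,0],0],[[1.2,0,0],0],[[0.6,0,0],0],[[0,0,0],0],[[0,0,0],0]]' 3.5 20
python3 -m creep '[[[0,0,0],0],[[0,0,0],0],[[0,0,0],0],[[0,0,0],0],[[0,0,0],0],[[0,0,0],0]]' 0.5 30
```

```text
[ 88.96265532 109.78853324  88.92281331 109.69564374]
clock: 26.25
eef_pos: [538.5, 279.1, 49.2]
tcp_rot: [-147.9, 89.9, 24.4]
wrist_force: [0.1, 0.2, 0.6]
grip_width: 0.412
clock: 26.75
eef_pos: [538.6, 279.2, 49.8]
tcp_rot: [-152.1, 89.9, 20.2]
wrist_force: [-0.7, 0.5, 4.8]
grip_width: 0.15
```

```bash
python3 -m creep '[[[0,0.15,0],0],[[0,0.15,0],0],[[0,0.15,0],0],[[0,0,0],0],[[0,0,0],0],[[0,0,0],0]]' 0.5 30
python3 -m creep '[[[0,0,0],0],[[0,0,0],0],[[0,0,0],0]]' 3.5 20
python3 -m creep '[[[-2,0,0],0],[[-3,0,0],0],[[-3.5,0,0],0],[[-3.5,0,0],0],[[-3.5,0,0],0],[[-2,0,0],0],[[-2,0,1],0],[[0,0,1],0],[[0,0,0],0],[[0,0,0],0],[[0,0,0],0]]' 3.5 20
python3 - <<'E'
from meas import *
p=read_camera("wrist"); save(p,"w19",(235,195,415,275),4.4); pickle.dump(p,open("w19.pkl","wb"))
for r in ((240,243),(242,245)): print(prof(p,*r,255,400)[0])
E
```

```text
clock: 27.25
eef_pos: [538.0, 274.7, 49.8]
tcp_rot: [-151.4, 89.9, 20.9]
wrist_force: [-0.9, 0.4, 7.4]
grip_width: 0.155
clock: 27.5
eef_pos: [537.3, 274.4, 48.5]
tcp_rot: [-136.5, 90.0, 35.8]
wrist_force: [-0.6, -0.8, -0.2]
grip_width: 0.408
clock: 28.42
eef_pos: [517.4, 277.0, 242.2]
tcp_rot: [27.2, 89.9, -160.5]
wrist_force: [-0.2, -0.8, -0.3]
grip_width: 0.41
[np.float64(262.83), np.float64(273.95), np.float64(283.91), np.float64(292.76), np.float64(299.61), np.float64(307.85), np.float64(315.16), np.float64(322.85), np.float64(326.86), np.float64(330.03), np.float64(337.49), np.float64(344.88), np.float64(354.0), np.float64(364.03), np.float64(374.71), np.float64(382.94), np.float64(388.92)]
[np.float64(262.99), np.float64(272.85), np.float64(284.57), np.float64(292.9), np.float64(299.76), np.float64(307.56), np.float64(315.11), np.float64(322.8), np.float64(326.78), np.float64(330.11), np.float64(337.73), np.float64(344.95), np.float64(354.13), np.float64(366.03), np.float64(370.77), np.float64(374.5), np.float64(382.3), np.float64(388.76)]
```

View pics/w19.png

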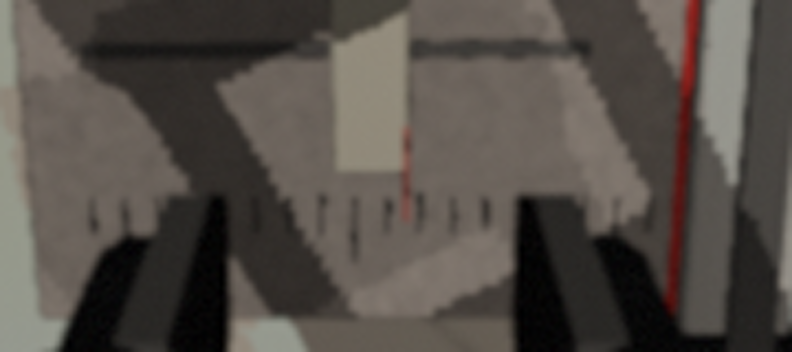

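Run:
```python
from meas import *
p=pickle.load(open("w19.pkl","rb"))
cut=redcentroids(p,range(110,240),380,412)
pts=back(p,cut,14)[:,:2]
l=cv2.fitLine(pts.astype(np.float32),cv2.DIST_HUBER,0,.01,.01).ravel(); d=l[:2]*np.sign(l[0]); n=np.array([-d[1],d[0]])
T={20:374.6,60:344.95,70:337.6,80:330.1,90:322.8,100:315.1,110:307.6,120:299.7,130:292.85}
ty=back(p,[[c,243] for c in T.values()],14)[:,:2]@n
a,b=np.polyfit(ty,list(T),1); print("yaw",np.degrees(np.arctan2(d[1],d[0])),"scale",a,"res",(a*ty+b-list(T)).round(1))
f=lambda uv,z:(a*(back(p,uv,z)[:,:2]@n)+b)
print("cut",np.median(f(cut,14)))
ptr=redcentroids(p,range(222,246),318,338); print("pointer",np.median(f(ptr,14)))
im=p["image"].astype(float)[:,:,1]
for rows in (range(80,90),range(214,224)):
    g=im[list(rows),300:340].mean(0); x=np.arange(300,340)
    hi=np.median(g[14:22]); k=np.where(g>(hi+np.median(np.r_[g[:6],g[-6:]]))/2)[0]; th=(hi+np.median(np.r_[g[:6],g[-6:]]))/2
    i,j=k[0],k[-1]; L=x[i]-(g[i]-th)/(g[i]-g[i-1]); Rr=x[j]+(g[j]-th)/(g[j]-g[j+1])
    r=np.mean(rows); e=f([[Rr,r],[L,r]],24); print("edges",e,"centre-11",e.mean()-11)
```

```text
yaw -7.373136 scale 0.9952866742619964 res [ 0.2 -0.  -0.2 -0.1 -0.3 -0.   0.   0.6 -0.2]
cut 1.4657688462912972
pointer 84.17833592530783
edges [ 84.26883914 105.0239898 ] centre-11 83.64641446980374
edges [ 85.03497696 105.05498306] centre-11 84.0449800100962
```

Run:
```python
from meas import *
p=pickle.load(open("w19.pkl","rb"))
cut=redcentroids(p,range(110,240),380,412)
pts=back(p,cut,14)[:,:2]
l=cv2.fitLine(pts.astype(np.float32),cv2.DIST_HUBER,0,.01,.01).ravel(); d=l[:2]*np.sign(l[0]); n=np.array([-d[1],d[0]])
T={20:374.6,60:344.95,70:337.6,80:330.1,90:322.8,100:315.1,110:307.6,120:299.7,130:292.85}
ty=back(p,[[c,243] for c in T.values()],14)[:,:2]@n
a,b=np.polyfit(ty,list(T),1); f=lambda uv,z:(a*(back(p,uv,z)[:,:2]@n)+b)
im=p["image"].astype(float)[:,:,1]
for r in (60,80,100,200,215,225,235):
    g=im[r-1:r+2,225:260].mean(0); k=np.argmin(np.diff(g)); c=225+k+.5; print(r,c,f([[c,r]],14))
    R=p["image"][r,380:415].astype(int); rd=R[:,0]-R[:,1:].max(1); k=np.where(rd>rd.max()/2)[0]; print("   red",f([[380+k[0]-.5,r],[380+k[-1]+.5,r]],14))
```

```text
60 225.5 [197.99678275]
   red [ 2.78143143 -0.56773568]
80 226.5 [198.89888077]
   red [2.31725224 0.04285162]
100 228.5 [198.67824881]
   red [ 2.99422752 -0.48217919]
200 237.5 [198.71458488]
   red [ 2.96418203 -0.87707962]
215 238.5 [199.17530937]
   red [2.89407854 0.29228991]
225 239.5 [199.05311099]
   red [ 3.28438353 -0.66037038]
235 240.5 [198.92824974]
   red [ 3.68319217 -0.30452876]
```

Run:
```python
from h import *
p=read_camera("side"); save(p,"s20",(220,130,420,390),2.3)
print(state()["wrist_force"],state()["clock"])
p=read_camera("top"); save(p,"t20")
```

```text
[ 0.1259158  -0.64080676 -0.25023945] 28.5167
```

View pics/s20.png

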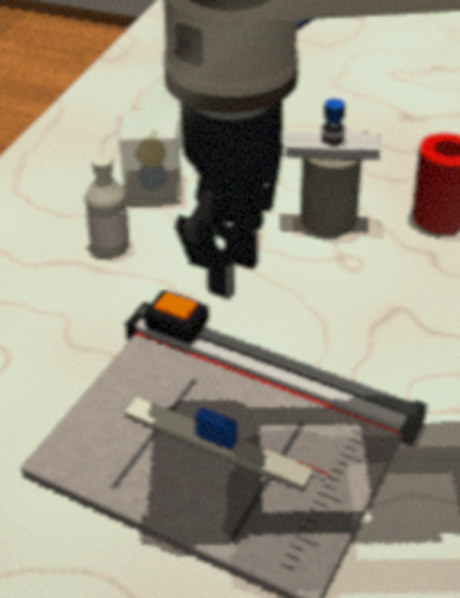

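View pics/t20.png

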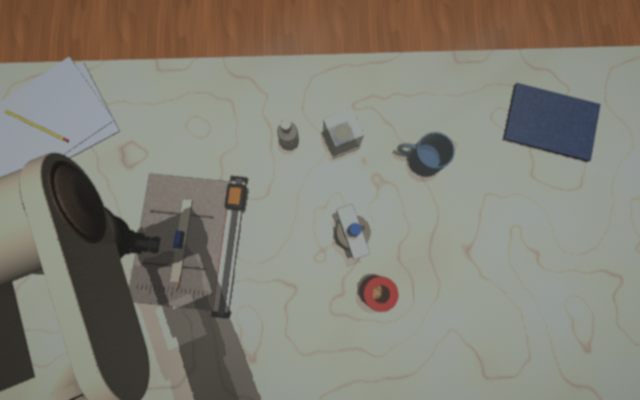

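The gauge stands across the grey cup (top px 351,232), the bystanders look unmoved and the gripper is clear. Handing in.

```bash
python3 -c "
from rig import hand_in
print(hand_in())"
```

```text
the job is handed in; nothing more can be done
None
```

The gauge is standing across the grey cup with its rod on the bottom, and the blue stop is set to about 84 mm, which matches the cup's depth. I handed the job in at about 28.5 s, and the hand-in gave no verdict.

- **Depth:** I lowered the rod in the gripper until the cork resisted, at about 7 N. I then let go and pressed the knob once more with the shut fingers, at about 4 N. The first contact gave 83.5–84.0 mm and the second about 84.2 mm. The description caps the depth at 84 mm, so I aimed the stop at 83.8 mm.
- **Stop:** I moved it in two pulls by its tab. Afterwards its red pointer read 84.2 mm on the scale. The bar's middle, less 11 mm, gave 83.6–84.0 mm.
- **Disagreement:** The arm's own position readings put the stop about 0.7 mm lower than the camera did after the first pull, and I trusted the scale. My first estimate of where the stop started (131 mm) also proved low; it was about 134 mm.
- **Last pictures:** The gauge was still across the cup with its knob down. The mug, figurine box, lotion bottle and red cup look unmoved, and the gripper was clear of everything.

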